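Find the right guide bay by the drag of a feeler

TASK

Check the three bays of the lift's guide block with the feeler, from the robot's left to its right: slide the blade gently and level into each until it is either all the way in or blocked, never forcing it (a push of 20 N is plenty) and not disturbing the block's neighbours. One bay is slack, one is too tight for the blade, and one lets it in with a light, steady drag. Finish with the feeler pushed fully home in the bay with the light drag, and let go of it there.

Things in the scene. Friction and masses are not known exactly. Their poses are not given: they have to be found in the camera images.
- feeler: Feeler gauge, loose, 160 g, lying flat. Origin: on its underside below the middle of the grip; x points to the blade's tip, z up. Grip: upright grey block 40 (x) x 18 (y) x 46 mm high, taken across its 18 mm. Ahead of it a tang (x 20 to 40 mm, 14 wide, 10 high), a steel shoulder (x 40 to 48, 31 wide, 22 high) and the steel blade (x 48 to 96, 26 wide, 6 thick), undersides all level.
- feeler_tip (a point): The middle of the lower front edge of the feeler's blade, 96 mm ahead of its origin along x and 48 mm ahead of the shoulder's front face.
- block: Guide block, a white metal housing fixed on the bench, 60 (x) x 215 (y) x 56 mm high, steel caps on top to 66 mm. Origin on the bench under its middle; x points from its open front (towards the robot, at x -30 mm) to its closed back, y to its left (the robot's left), z up. Three bays 65 mm apart open in the front. An aluminium sill level with the bay floors, 12 mm above the bench, reaches 20 mm out of the front.
- bay_left (a point): Mouth of the left bay (block y +65 mm): middle of its lower edge, in the block's front face, on the floor level 12 mm above the bench; x points straight into the bay. Every bay is 34 mm wide, its mouth 12 mm high under a flat lip. Fully home, the blade is 48 mm in and the shoulder's front face stops against the lip.
- bay_middle (a point): Mouth of the middle bay (block y 0), as for the left. Inside every bay a sprung shoe with a sloping nose hangs hidden over the floor and meets the blade 5 to 25 mm in. The slack bay: clear of a blade held level 0 to 2 mm above the floor, no drag. The right fit: the blade lifts the shoe 2 mm against about 4 N of spring, with up to 12 N as it rides up the nose and a drag of 2 to 7 N from there on.
- bay_right (a point): Mouth of the right bay (block y -65 mm), as for the left. In the too tight bay, whichever it is, the shoe hangs 5.5 mm lower than the blade's top, on a stiff spring of 6 N per mm: the resistance climbs past 15 N within a few mm of the first touch and goes on climbing.
- shoe_a (a joint): Lift in m of one of the three sprung shoes that hang hidden inside the bays; it slides straight up. 0 = untouched, grows as a blade pushes it up. Which shoe sits in which bay changes from job to job and cannot be seen. Must not be pushed up more than 5 mm, which only forcing would do.
- shoe_b (a joint): Lift in m of one of the three sprung shoes that hang hidden inside the bays; it slides straight up. 0 = untouched, grows as a blade pushes it up. Which shoe sits in which bay changes from job to job and cannot be seen. Must not be pushed up more than 5 mm, which only forcing would do.
- shoe_c (a joint): Lift in m of one of the three sprung shoes that hang hidden inside the bays; it slides straight up. 0 = untouched, grows as a blade pushes it up. Which shoe sits in which bay changes from job to job and cannot be seen. Must not be pushed up more than 5 mm, which only forcing would do.
- amber_bottle: Bystander: amber glass bottle, 72 mm across, 140 mm high, origin under its middle. Leave it alone.
- beaker: Bystander: glass beaker, 66 mm across, 85 mm high, origin under its middle. Leave it alone.
- jar: Bystander: glass jar with a white cap, 56 mm across, 70 mm high, origin under its middle. Leave it alone.
There are look-alikes about, which are no part of the job. Several things look just like the block: the one meant starts nearest to the robot's base. What is shaped like the feeler but red is not meant.

How it is judged:
By the outcome, as a careful person would: the job done as asked, in the order asked, and still so for the second after the job is handed in, with the robot touching nothing.
It also fails if it takes over 72 s, if anything falls off the work surface, if the arm or the gripper's body presses on something with over 40 N, if the wrist force passes 120 N, or if a joint passes its speed limit or range.

ROBOT

A 6-joint arm with a two-finger parallel gripper is mounted at the origin on the work surface. World frame = base frame: x ahead of the robot, y to its left, z up, the work surface at z = 0. Lengths are in m, angles in degrees, forces in N, time in s.
With the tool pointing down it reaches from about 0.375 to 0.9 m from the base axis. Payload 3.1 kg.
Tool frame: the origin (TCP) lies at the very end of the fingers, on their centre line; the grasp point (between the pads) lies bot.hold_point_z behind it (bot.hold_point_z is the distance from the TCP to the grasp point, in m); z points along the fingers, y is the line along which they close (so a half turn about z gives the same grasp; the last joint's range is limited). The gripper opens to 87 mm and grips with 3 to 60 N. Pads are 19 mm wide; open, the fingers measure 117 mm over their backs; the gripper's body (75 mm by 190 mm) begins 51 mm behind the grasp point.
Start: joints at [65.69, 30.224, 82.088, -0, 67.689, -10.227], TCP at [0.152, 0.606, 0.223] pointing down, gripper open.
Joint ranges: [-176.69, 176.69], [-43.24, 126.21], [12.49, 139.97], [-82, 262], [0, 151.66], [-163.58, 163.58]. Speed limits (degrees/s): [159.86, 159.86, 180, 180, 180, 180].

INTERFACE

Orientations are given as a 3x3 rotation matrix whose columns are the frame's x, y, z axes.
In Python, from rig import bot gives the robot as it stands.
- The arm moves only by the tool apply_moves, never from a script. Its argument "plan" is one flat list of numbers, 4 for each row, row after row: the shift along the world's x, y, z normalised to -1 to 1, where 1 is 0.05 m, then the turn about the world's z normalised to -1 to 1, where 1 is 10 degrees. A call has 1 to 12 rows; each row shifts and turns the commanded pose from where the row before left it; what a row does not reach is not made up. A row lasts 1/8 s, in which the tool goes at most 62.5 mm and 10.7 degrees, less where a joint would pass 70% of its speed; a pose out of reach is approached as far as the arm can. A call with a number of a shift or a turn outside -1 to 1 is refused whole. A call with a gripper value outside its range is refused whole. "grip" is the closure, from -1 (fully open) to 1 (shut), so that 0 is half open, set as the call begins (left out, the last holds). The fingers move at their own pace and stop on an object; the grip force is fixed at half the most. Time passes only in rows, so rows that do not move let the fingers close. It gives the time, the measured TCP pose, the force, the opening and the grip force at its end, in the units of the state.
- bot.read_state(): the state, without advancing time (a new reading comes with each control period).
- bot.capture(name): name is "scene" or "side" or "wrist"; returns (picture, depth): 420x560x3 uint8, red, green, blue; 420x560 float32, m along the optical axis (not along the pixel's ray), 0 where there is no reading.
- bot.camera_info(name): a dict with "vertical_fov" (degrees; the focal length in pixels is half the picture's height over the tangent of half this angle, whatever the lens; pixels are square), "cx", "cy" (the principal point, pixels), "k1" (the pictures are not rectified: a ray, as slopes to the right and down, at radius r is drawn at 1 + k1 r^2 times it, then the intrinsics apply), "rvec" (rotation vector, rad) and "tvec" (3), from world to camera coordinates, as OpenCV has them; the wrist camera has in their place "mount" (4x4, takes a point from camera to tool coordinates, whose origin is the TCP and whose axes are the flange's). Camera axes: x right, y down, z forward; pixel columns grow to the right and rows downward; lengths in m; the calibration is good to about 2 mm. A picture is of the moment at which its call begins: read the wrist's pose just before it. camera_info takes no time and is no camera call.
- bot.hand_in(): hands the job in; it is judged then, once.
Trained networks look in the newest picture that a camera, given by its name, has taken for a name from the list of things; names that differ only in an ending like _2 or _b are one class to them, and where a whole thing is asked for, a point or a joint stands for the part that bears it (a point fixed in the world has none). Each returns a list of dicts, best first, with "p" (0 to 1); they miss things now and then, are a little off and sometimes report something else, mostly with a low value. They report only what shows in the picture. A call takes as long as a camera call. They do not tell look-alikes from the thing itself.
- bot.outline_of(camera, target): "mask" (420x560 bool, what is visible of it) and "xy" ([column, row] as shares, 0 to 1, of the picture: columns of its width, rows of its height, amid what is visible of it).
- bot.pinpoint(camera, target): "xy" ([column, row] as shares, 0 to 1, of the picture: columns of its width, rows of its height: a listed point, or the origin of a listed thing).
The state is a dict: "time_s": time; "joint_positions": joint angles; "qvel": joint speeds; "tau": joint torques, N m; "position": TCP position; "tcp_rot": TCP orientation; "force": force on the tool from outside, world axes, zero at the start; "moment": the same for the moment, N m; "opening": opening from 0.0 (shut) to 1.0 (fully open); "grasp_force": force on a finger pad.
Only numpy, scipy, OpenCV 4.12 (cv2) and the standard library are available. Lean on these libraries where they do the work, as an engineer would, in place of code of your own. Each camera call takes 0.05 s, during which the arm holds its last target. There are 200 camera calls.

## Working session

There is one attempt and no reset: what is moved stays moved. The work goes in short steps, Python scripts to look and compute and a tool call to move; the robot and the scene stay as the last step left them, time stands still between calls to the robot, and variables do not carry over. Pictures are saved under pics/ and viewed, at most 10 in all, crops included, and the job is handed in when it is done.

Besides the shell and the picture viewer there is one more tool, called as name(argument=value, ...), one argument or row to a line, values as JSON. apply_moves: Moves the arm, as the interface text tells. Its arguments: {"type":"object","properties":{"plan":{"type":"array","items":{"type":"number"}},"grip":{"type":"number"}},"required":["plan"]}

```bash
mkdir -p pics; ls; python3 - <<'E'
from rig import bot
import cv2, numpy as np
s=bot.read_state(); print(s); print(bot.hold_point_z)
ims=[]
for n in("scene","side"):
    p,d=bot.capture(n); np.savez(f'pics/{n}0.npz',p=p,d=d); cv2.imwrite(f'pics/{n}0.png',p[:,:,::-1]); print(n,bot.camera_info(n))
    for t in("feeler","block","bay_left","bay_right","bay_middle"):
        print(t,[(np.round(np.array(o["xy"])*[560,420],1),round(o["p"],2)) for o in bot.pinpoint(n,t)][:4])
print(bot.camera_info("wrist"))
E
```

```text
pics
{'time_s': 0.0, 'joint_positions': array([ 6.56902042e+01,  3.02787666e+01,  8.21568885e+01, -4.31807757e-03,
        6.76903386e+01, -1.02274076e+01]), 'qvel': array([-0.08767196,  0.10162588, -0.01753239, -0.03941616,  0.04283408,
       -0.06467595]), 'tau': array([-1.53565197e-04, -4.40039957e+01, -1.76593208e+01,  6.35053706e-02,
        5.84863883e-02, -1.66992845e-04]), 'position': array([0.15175387, 0.60552601, 0.221571  ]), 'tcp_rot': array([[-9.69953697e-01,  2.43288137e-01, -8.41722591e-04],
       [ 2.43289380e-01,  9.69951620e-01, -2.03272632e-03],
       [ 3.21891991e-04, -2.17643258e-03, -9.99997580e-01]]), 'force': array([-0.07576479, -0.04468733,  0.1381713 ]), 'moment': array([ 0.03965712,  0.00564013, -0.00905068]), 'grasp_force': 0.0, 'opening': 0.9979801206165466}
0.0187
scene {'vertical_fov': 57.24208450504271, 'cx': 278.42364989424146, 'cy': 214.68582929247023, 'k1': -0.08437384830006889, 'rvec': array([ 2.06610944,  1.42664895, -0.52094654]), 'tvec': array([-0.19533038, -0.40668903,  1.46655553])}
feeler [(array([206. , 243.6]), 0.66), (array([208.7, 217.
[... 651 characters left out ...]
 259.3]), 0.62)]
bay_left [(array([255.2, 276.1]), 0.83), (array([172.1, 263.9]), 0.82)]
bay_right [(array([197.1, 225.1]), 0.96), (array([262.9, 238.2]), 0.93)]
bay_middle [(array([183.9, 245.7]), 0.94), (array([255.8, 258.8]), 0.66)]
{'vertical_fov': 71.08339147322779, 'cx': 275.6998924260013, 'cy': 210.184144419137, 'k1': -0.025841385322543542, 'mount': array([[-2.79925968e-04, -9.56336376e-01, -2.92268127e-01,
         8.12954653e-02],
       [ 9.99999871e-01, -1.43539101e-04, -4.88093825e-04,
         1.08449667e-05],
       [ 4.24829976e-04, -2.92268226e-01,  9.56336292e-01,
        -1.62539688e-01],
       [ 0.00000000e+00,  0.00000000e+00,  0.00000000e+00,
         1.00000000e+00]])}
```

View pics/scene0.png

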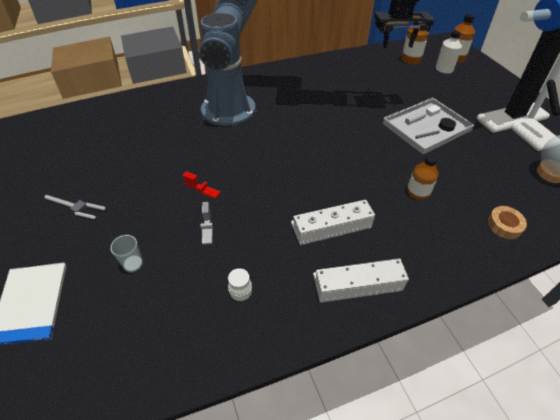

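View pics/side0.png

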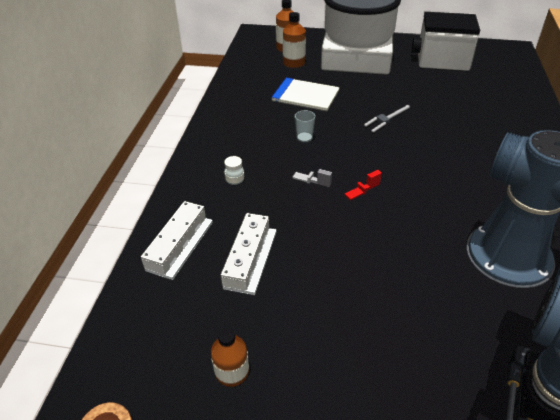

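```bash
cat > h.py <<'E'
import numpy as np, cv2
from rig import bot
def K(c):
    f=210/np.tan(np.radians(c["vertical_fov"]/2)); return np.array([[f,0,c["cx"]],[0,f,c["cy"]],[0,0,1.]])
def cam(n,s=None):
    c=bot.camera_info(n)
    if n=="wrist":
        s=s or bot.read_state(); T=np.eye(4); T[:3,:3]=s["tcp_rot"]; T[:3,3]=s["position"]
        W=np.linalg.inv(T@c["mount"])
    else:
        W=np.eye(4); W[:3,:3]=cv2.Rodrigues(c["rvec"])[0]; W[:3,3]=c["tvec"]
    return K(c),np.array([c["k1"],0,0,0,0.]),W
def und(C,uv):  # slopes
    return cv2.undistortPoints(np.float64(uv).reshape(-1,1,2),C[0],C[1]).reshape(-1,2)
def onplane(C,uv,z):
    n=und(C,uv); R=C[2][:3,:3]; o=-R.T@C[2][:3,3]
    d=np.c_[n,np.ones(len(n))]@R; return o+d*((z-o[2])/d[:,2])[:,None]
def cloud(C,d):
    v,u=np.mgrid[:420,:560]; n=und(C,np.stack([u,v],-1).astype(float)); z=d.reshape(-1)
    P=np.c_[n,np.ones(len(n))]*z[:,None]; W=C[2]; return ((P-W[:3,3])@W[:3,:3]).reshape(420,560,3)
def proj(C,X):
    return cv2.projectPoints(np.float64(X).reshape(-1,1,3),cv2.Rodrigues(C[2][:3,:3])[0],C[2][:3,3],C[0],C[1])[0].reshape(-1,2)
E
python3 - <<'E'
from h import *
C=cam("scene"); print("feeler",onplane(C,[(206,243.6),(208.7,217.9)],0).round(3),"block",onplane(C,[(358.1,285),(332.3,229.1)],0).round(3),"bayR",onplane(C,[(305.9,224.4),(331.3,279.9),(420,192.9)],.012).round(3))
C=cam("side"); print("feeler",onplane(C,[(322.7,184.9),(371.8,182.9)],0).round(3),"block",onplane(C,[(175.9,243),(244.8,259.3)],0).round(3))
print("L",onplane(C,[(255.2,276.1),(172.1,263.9)],.012).round(3),"R",onplane(C,[(197.1,225.1),(262.9,238.2)],.012).round(3),"M",onplane(C,[(183.9,245.7),(255.8,258.8)],.012).round(3))
E
```

```text
feeler [[ 0.595 -0.23   0.   ]
 [ 0.508 -0.2    0.   ]] block [[ 0.858  0.099  0.   ]
 [ 0.672  0.117 -0.   ]] bayR [[0.638 0.049 0.012]
 [0.826 0.038 0.012]
 [0.649 0.426 0.012]]
feeler [[ 0.503 -0.198  0.   ]
 [ 0.359 -0.229  0.   ]] block [[ 0.862  0.093  0.   ]
 [ 0.67   0.121 -0.   ]]
L [[0.63  0.181 0.012]
 [0.844 0.174 0.012]] R [[0.82  0.031 0.012]
 [0.635 0.053 0.012]] M [[0.833 0.11  0.012]
 [0.64  0.126 0.012]]
```

The scene picture shows the grey feeler at (207,222), with the red look-alike beside it at (200,186). The near block with steel caps is at (333,222) and the far look-alike at (360,280). The bottle is at (423,180), the jar at (239,285) and the beaker at (127,253). The side picture agrees. I'll pass over the block and look with the wrist camera.

apply_moves(
  plan=[0.65,-0.8,0,0,0.65,-0.8,0,0,0.65,-0.8,0,0,0.65,-0.8,0,0,0.65,-0.8,0,0,0.65,-0.8,0,0,0.65,-0.8,0,0,0.65,-0.8,0,0,0.65,-0.8,0,0,0.65,-0.8,0,0,0.65,-0.8,0,0,0.65,-0.8,0,0],
)

```text
time_s: 2.1
position: [0.5432, 0.1248, 0.2228]
tcp_rot: [[-0.97, 0.244, 0.001], [0.244, 0.97, 0.0], [-0.001, 0.0, -1.0]]
force: [0.6, 0.2, 0.1]
opening: 0.998
grasp_force: 0.0
```

apply_moves(
  plan=[0,0,0,0,0,0,0,0],
)

```text
time_s: 2.35
position: [0.5414, 0.1263, 0.2223]
tcp_rot: [[-0.97, 0.244, -0.001], [0.244, 0.97, 0.0], [0.001, 0.0, -1.0]]
force: [0.1, 1.0, 0.1]
opening: 0.997
grasp_force: 0.0
```

```bash
python3 - <<'E'
from h import *
s=bot.read_state(); print(s["time_s"],s["position"],s["tcp_rot"][:,1],s["qvel"].round(2),s["force"])
p,d=bot.capture("wrist"); C=cam("wrist",s); np.savez('pics/w1.npz',p=p,d=d)
cv2.imwrite('pics/w1.png',p[:,:,::-1])
for t in("bay_left","bay_middle","bay_right"):
    for o in bot.pinpoint("wrist",t)[:3]:
        uv=np.array(o["xy"])*[560,420]; print(t,uv.round(1),round(o["p"],2),onplane(C,[uv],.012)[0].round(4))
X=cloud(C,d); m=bot.outline_of("wrist","block")
for o in m[:3]:
    Y=X[o["mask"]&(d>0)]; print(o["p"],len(Y),Y.mean(0).round(3))
    for lo,hi in((.005,.018),(.05,.06),(.06,.072)):
        q=Y[(Y[:,2]>lo)&(Y[:,2]<hi)]
        if len(q)>50: print(lo,len(q),np.median(q[:,2]).round(4),cv2.minAreaRect(q[:,:2].astype(np.float32)*1000))
Xs=X[d>0]
E
```

```text
2.35 [0.54140501 0.12628117 0.22233053] [2.44047218e-01 9.69763345e-01 9.65833831e-05] [ 1.46 -0.47  0.9   0.09 -0.03 -0.25] [0.10450734 0.98865374 0.0558871 ]
bay_left [335.1 244.7] 0.77 [0.6409 0.1854 0.012 ]
bay_middle [287.8 253.2] 0.69 [0.6374 0.1192 0.012 ]
bay_right [241.4 260.5] 0.76 [0.6324 0.0537 0.012 ]
0.77 6940 [0.636 0.114 0.035]
0.005 2817 0.0125 ((629.5203857421875, 119.39449310302734), (215.37184143066406, 27.664751052856445), 85.72142028808594)
0.05 2407 0.0565 ((665.6987915039062, 117.12120819091797), (214.7070770263672, 61.27218246459961), 85.47817993164062)
```

View w1.

View pics/w1.png

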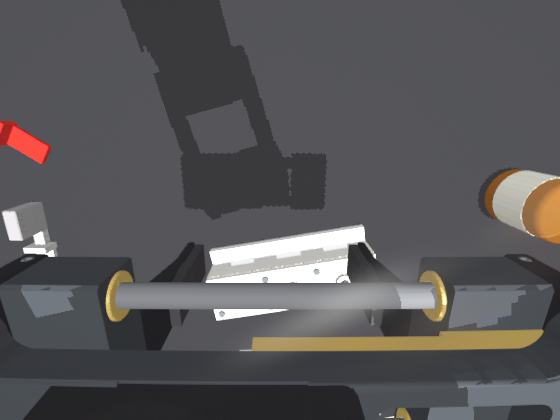

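apply_moves(
  plan=[-0.15,-0.9,0,0,-0.15,-0.9,0,0,-0.15,-0.9,0,0,-0.15,-0.9,0,0,-0.15,-0.9,0,0,-0.15,-0.9,0,0,-0.15,-0.9,0,0,0,0,0,0,0,0,0,0],
)

```text
time_s: 3.72
position: [0.4893, -0.1878, 0.2225]
tcp_rot: [[-0.97, 0.243, -0.0], [0.243, 0.97, 0.001], [0.001, 0.001, -1.0]]
force: [0.2, 0.8, 0.4]
opening: 0.997
grasp_force: 0.0
```

```bash
python3 - <<'E'
from h import *
s=bot.read_state(); print(s["time_s"],s["position"],s["tcp_rot"][:,1],s["qvel"].round(2))
p,d=bot.capture("wrist"); C=cam("wrist",s); np.savez('pics/w2.npz',p=p,d=d)
cv2.imwrite('pics/w2.png',p[:,:,::-1])
for t,z in(("feeler",0),("feeler_tip",0)):
    for o in bot.pinpoint("wrist",t)[:3]:
        uv=np.array(o["xy"])*[560,420]; print(t,uv.round(1),round(o["p"],2),onplane(C,[uv],z)[0].round(4))
X=cloud(C,d)
for o in bot.outline_of("wrist","feeler")[:3]:
    k=o["mask"]&(d>0); Y=X[k]; print(o["p"],len(Y),Y.mean(0).round(3),"rgb",p[k].mean(0).round())
    for lo,hi in((.003,.008),(.018,.026),(.038,.052)):
        q=Y[(Y[:,2]>lo)&(Y[:,2]<hi)]
        if len(q)>20: print(lo,len(q),np.median(q[:,2]).round(4),cv2.minAreaRect(q[:,:2].astype(np.float32)*1000))
E
```

```text
3.725 [ 0.4893108  -0.18779415  0.22249315] [2.43089411e-01 9.70003570e-01 7.83244080e-04] [ 1.2  -0.22  0.44 -0.07  0.05 -0.17]
feeler [262.2 193.6] 0.69 [ 0.4974 -0.2086  0.    ]
feeler [222.7  90.8] 0.6 [ 0.3605 -0.2223  0.    ]
feeler_tip [265.8 262.1] 0.89 [ 0.5972 -0.2297  0.    ]
feeler_tip [289.2 133. ] 0.57 [ 0.4292 -0.1551  0.    ]
0.94 2039 [ 0.388 -0.193  0.021] rgb [243.  94.  89.]
0.003 839 0.0063 ((401.64544677734375, -181.61842346191406), (76.646728515625, 29.91261863708496), 43.644954681396484)
0.018 214 0.0224 ((382.8363952636719, -197.04071044921875), (29.471267700195312, 30.939115524291992), 43.77350997924805)
0.038 647 0.0462 ((358.35516357421875, -219.41006469726562), (39.642845153808594, 17.889545440673828), 43.34748077392578)
0.9 1408 [ 0.537 -0.214  0.023] rgb [215. 214. 215.]
0.003 525 0.0066 ((539.2890014648438, -215.4055938720703), (30.08609962463379, 116.59247589111328), 75.52203369140625)
0.018 170 0.0223 ((515.3219604492188, -208.49319458007812), (29.175582885742188, 67.3348159790039), 75.13532257080078)
0.038 488 0.0465 ((501.9917907714844, -205.56886291503906), (17.20509910583496, 39.86430358886719), 75.3235855102539)
```

apply_moves(
  plan=[0.25,-0.36,-0.4,-0.06,0,0,-0.8,0,0,0,-0.8,0,0,0,-0.8,0,0,0,-0.8,0,0,0,-0.4,0,0,0,-0.2,0,0,0,0,0,0,0,0,0],
)

```text
time_s: 5.05
position: [0.5028, -0.207, 0.0135]
tcp_rot: [[-0.967, 0.253, 0.002], [0.253, 0.967, -0.001], [-0.002, -0.001, -1.0]]
force: [-0.1, 0.1, 0.3]
opening: 1.0
grasp_force: 0.0
```

apply_moves(
  plan=[0,0,0,0,0,0,0,0,0,0,0,0,0,0,0,0,0,0,0,0,0,0,0,0],
  grip=0.9,
)

```text
time_s: 5.8
position: [0.502, -0.2068, 0.0125]
tcp_rot: [[-0.967, 0.254, -0.0], [0.254, 0.967, 0.0], [0.0, 0.0, -1.0]]
force: [0.1, -0.5, 0.1]
opening: 0.403
grasp_force: 0.0
```

apply_moves(
  plan=[0,0,0,0,0,0,0,0,0,0,0,0,0,0,0,0,0,0,0,0],
)

```text
time_s: 6.42
position: [0.5019, -0.2067, 0.0125]
tcp_rot: [[-0.967, 0.253, -0.0], [0.253, 0.967, 0.0], [0.0, 0.0, -1.0]]
force: [-0.0, 0.6, -0.8]
opening: 0.208
grasp_force: 29.9
```

apply_moves(
  plan=[0,0,0.2,0,0,0,0.6,0,0,0,0.8,0,0,0,0.4,0,0,0,0,0],
)

```text
time_s: 7.05
position: [0.5031, -0.2076, 0.1146]
tcp_rot: [[-0.967, 0.253, 0.004], [0.253, 0.967, -0.003], [-0.004, -0.002, -1.0]]
force: [-0.6, 0.1, -2.0]
opening: 0.202
grasp_force: 29.9
```

```bash
python3 - <<'E'
from h import *
# block yaw from w1: front sill + top, using robust fits on block-region cloud
z=np.load('pics/w1.npz'); 
c=bot.camera_info("wrist"); T=np.eye(4); a=np.array([0.54140501,0.12628117,0.22233053])
y=np.array([.24404,.96976,0]);x=np.array([-.96976,.24404,.001]);zz=np.cross(x,y)
s=dict(tcp_rot=np.c_[x,y,zz],position=a)
X=cloud(cam("wrist",s),z['d']); ok=(z['d']>0)&(np.abs(X[...,0]-.64)<.12)&(np.abs(X[...,1]-.12)<.13)
for lo,hi in((.009,.016),(.053,.060)):
    q=X[ok&(X[...,2]>lo)&(X[...,2]<hi)]; print(np.median(q[:,2]),cv2.minAreaRect(q[:,:2].astype(np.float32)*1000))
# front face
q=X[ok&(X[...,2]>.018)&(X[...,2]<.05)&(X[...,0]<.66)&(X[...,0]>.62)]
print(len(q),np.polyfit(q[:,1]-.119,q[:,0],1))
E
```

```text
0.012627652624967286 ((629.5942993164062, 119.34945678710938), (215.37303161621094, 27.66598129272461), 85.72073364257812)
0.05658166771157028 ((665.721923828125, 116.6316909790039), (214.46194458007812, 61.27261734008789), 85.4787368774414)
1419 [0.07447338 0.63670568]
```

apply_moves(
  plan=[0.025,0.8,0,0.103,0.025,0.8,0,0.103,0.025,0.8,0,0.103,0.025,0.8,0,0.103,0.025,0.8,0,0.103,0.025,0.8,0,0.103,0.025,0.8,0,0.103,0.025,0.8,0,0.103,0.025,0.8,0,0.103,0.025,0.8,0,0.103,0,0,-0.6,0,0,0,-0.6,0],
)

```text
time_s: 8.55
position: [0.5139, 0.1939, 0.0511]
tcp_rot: [[-0.997, 0.075, -0.001], [0.075, 0.997, -0.0], [0.001, -0.0, -1.0]]
force: [-0.7, -0.5, -1.5]
opening: 0.209
grasp_force: 29.9
```

apply_moves(
  plan=[0,0,-0.2,0,0,0,0,0,0,0,0,0],
)

```text
time_s: 8.93
position: [0.5152, 0.1931, 0.0432]
tcp_rot: [[-0.997, 0.077, 0.001], [0.077, 0.997, 0.0], [-0.001, 0.0, -1.0]]
force: [-0.6, -0.2, -1.1]
opening: 0.204
grasp_force: 29.9
```

```bash
python3 - <<'E'
from h import *
s=bot.read_state(); print(s["time_s"],s["position"],s["tcp_rot"].round(4),s["qvel"].round(2),s["force"])
p,d=bot.capture("wrist"); C=cam("wrist",s); np.savez('pics/w3.npz',p=p,d=d,**s)
cv2.imwrite('pics/w3.png',p[:,:,::-1])
X=cloud(C,d); ok=d>0
for t,z in(("feeler_tip",s["position"][2]-.0125),("bay_left",.012),("bay_middle",.012)):
    for o in bot.pinpoint("wrist",t)[:3]:
        uv=np.array(o["xy"])*[560,420]; print(t,uv.round(1),round(o["p"],2),onplane(C,[uv],z)[0].round(4))
k=ok&(X[...,2]>.010)&(X[...,2]<.0155)&(abs(X[...,0]-.635)<.05)&(abs(X[...,1]-.12)<.13)
q=X[k]; print("sill",np.median(q[:,2]),cv2.minAreaRect(q[:,:2].astype(np.float32)*1000))
for o in bot.outline_of("wrist","feeler")[:2]:
    k=o["mask"]&ok; Y=X[k]; h=Y[:,2]-s["position"][2]+.0125; print(o["p"],len(Y))
    for lo,hi in((.003,.009),(.018,.026)):
        q=Y[(h>lo)&(h<hi)]
        if len(q)>20: print(lo,len(q),np.median(h[(h>lo)&(h<hi)]).round(4),cv2.minAreaRect(q[:,:2].astype(np.float32)*1000))
q=X[ok&(X[...,2]>.018)&(X[...,2]<.05)&(X[...,0]<.66)&(X[...,0]>.62)&(abs(X[...,1]-.12)<.11)]
if len(q)>50: print("face",len(q),np.polyfit(q[:,1]-.119,q[:,0],1))
E
```

```text
8.925 [0.51523872 0.19310074 0.04320038] [[-9.97e-01  7.68e-02  1.40e-03]
 [ 7.68e-02  9.97e-01  2.00e-04]
 [-1.40e-03  3.00e-04 -1.00e+00]] [ 0.1  -0.59 -0.19  0.03 -0.03 -0.03] [-0.63965737 -0.19261191 -1.08682079]
sill nan ((0.0, 0.0), (0.0, 0.0), 0.0)
0.66 3262
0.003 127 0.0064 ((536.0488891601562, 192.3439178466797), (25.75111198425293, 83.22587585449219), 85.22775268554688)
0.018 823 0.0223 ((528.9575805664062, 192.59719848632812), (30.694185256958008, 68.99942779541016), 85.54912567138672)
  return _methods._mean(a, axis=axis, dtype=dtype,
  ret = ret.dtype.type(ret / rcount)
```

View pics/w3.png

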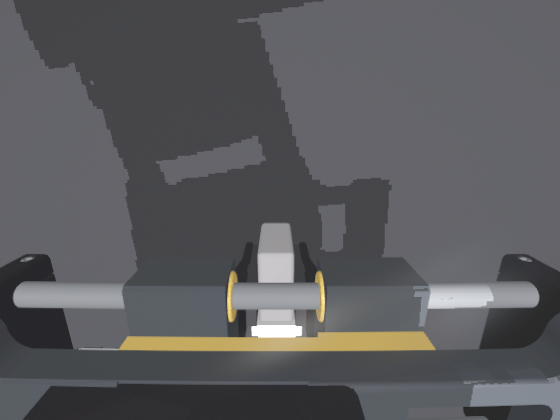

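apply_moves(
  plan=[0,0,-0.17,0,0,0.01,-0.16,0,0,0,0,0,0.15,-0.012,0,0,0.15,-0.011,0,0,0,0,0,0,0,0,0,0,0,0,0,0],
)

```text
time_s: 10.18
position: [0.5292, 0.1925, 0.0261]
tcp_rot: [[-0.997, 0.076, -0.0], [0.076, 0.997, -0.0], [0.0, -0.0, -1.0]]
force: [-0.4, 0.2, -1.7]
opening: 0.202
grasp_force: 29.9
```

```bash
cat > look.py <<'E'
from h import *
import sys
s=bot.read_state(); print(s["time_s"],s["position"].round(4),s["force"].round(2)); out=[]
P=np.array(s["position"]); R=s["tcp_rot"]; ux=-R[:,0]; uy=R[:,1]; o=P-[0,0,.0125]
pts=[o+ux*a+uy*b+np.array([0,0,c]) for a,b,c in((.096,-.013,.006),(.096,.013,.006),(.048,.0155,.022),(.048,-.0155,.022))]
M=np.array([.6362,.1193,.012]); yw=np.radians(-4.4); bx=np.array([np.cos(yw),np.sin(yw),0]); by=np.array([-bx[1],bx[0],0])
q=[M+by*t for k in(.065,0,-.065) for t in(k-.017,k+.017)]
for n in("scene","side"):
    p,_=bot.capture(n); C=cam(n); im=p[:,:,::-1].copy()
    c=proj(C,[M+by*.065])[0].astype(int); f=5; x0,y0=np.clip(c-[40,45],0,[480,330]); w=cv2.resize(im[y0:y0+90,x0:x0+80],None,fx=f,fy=f,interpolation=cv2.INTER_CUBIC)
    for X,col in((pts,(0,0,255)),(q,(0,200,0))):
        for u in proj(C,X): cv2.circle(w,tuple(int(v) for v in (u-[x0,y0]+.5)*f),2,col,-1)
    out.append(w)
cv2.imwrite(sys.argv[1],np.hstack(out))
E
python3 look.py pics/c1.png
```

```text
10.175 [0.5292 0.1925 0.0261] [-0.4   0.21 -1.65]
```

View pics/c1.png

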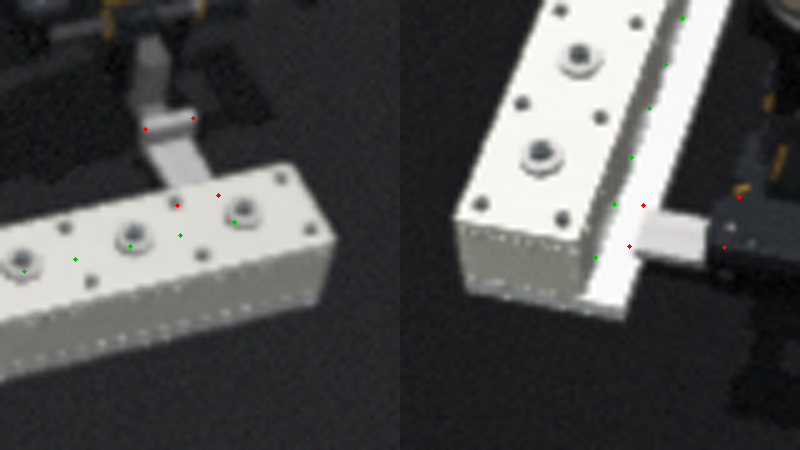

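```bash
cat > look2.py <<'E'
from h import *
import sys
s=bot.read_state(); print(s["time_s"],s["position"].round(4),s["force"].round(2)); out=[]
P=np.array(s["position"]); R=s["tcp_rot"]; ux=-R[:,0]; uy=R[:,1]; o=P-[0,0,.0125]
bl=[o+ux*a+uy*b+np.array([0,0,.006]) for a,b in((.05,-.013),(.096,-.013),(.096,.013),(.05,.013))]
M=np.array([.6362,.1193,0]); yw=np.radians(-4.4); bx=np.array([np.cos(yw),np.sin(yw),0]); by=np.array([-bx[1],bx[0],0])
B=lambda L:[M+bx*a+by*b+np.array([0,0,c]) for a,b,c in L]
top=B(((0,.1075,.056),(.06,.1075,.056),(.06,-.1075,.056),(0,-.1075,.056)))
sill=B(((0,.1075,.012),(-.02,.1075,.012),(-.02,-.1075,.012),(0,-.1075,.012)))
bays=[B(((0,k-.017,.012),(-.02,k-.017,.012),(-.02,k+.017,.012),(0,k+.017,.012))) for k in (.065,0,-.065)]
for n,cc in(("scene",(70,45)),("side",(45,45))):
    p,_=bot.capture(n); C=cam(n); im=p[:,:,::-1].copy()
    c=proj(C,[M+by*float(sys.argv[2])])[0].astype(int); f=7; x0,y0=c-[28,42]; w=cv2.resize(im[y0:y0+85,x0:x0+57],None,fx=f,fy=f,interpolation=cv2.INTER_CUBIC)
    for X,col in [(bl,(0,0,255)),(top,(0,200,0)),(sill,(0,200,0))]+[(b,(255,100,0)) for b in bays]:
        cv2.polylines(w,[np.int32(np.round((proj(C,X)-[x0,y0]+.5)*f))],True,col,1)
    out.append(w)
cv2.imwrite(sys.argv[1],np.hstack(out))
E
python3 look2.py pics/c2.png .065
```

```text
10.275 [0.5293 0.1925 0.0261] [ 0.71 -0.61 -1.37]
```

View pics/c2.png

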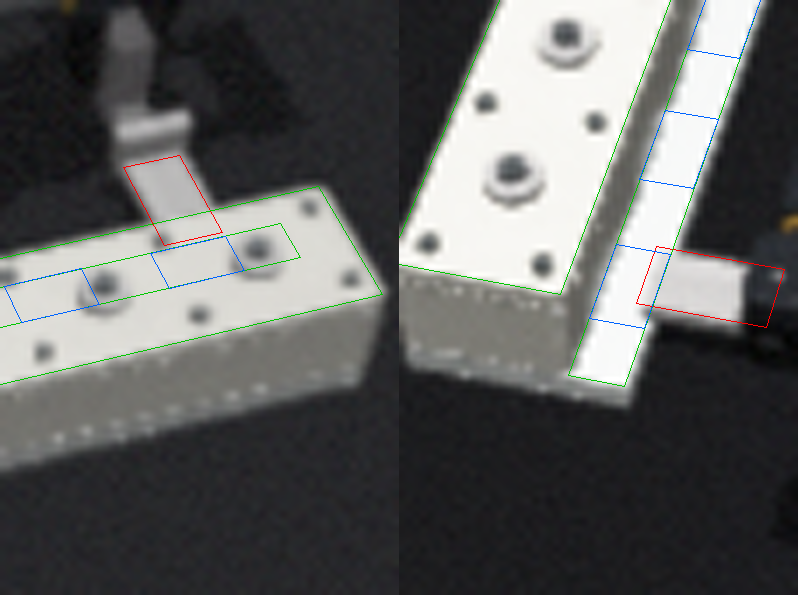

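apply_moves(
  plan=[0,0,-0.016,0,0.13,-0.01,0,0,0.13,-0.01,0,0,0,0,0,0],
)

```text
time_s: 10.88
position: [0.5438, 0.1915, 0.0253]
tcp_rot: [[-0.997, 0.077, 0.002], [0.077, 0.997, 0.0], [-0.002, 0.0, -1.0]]
force: [0.2, 1.2, -1.5]
opening: 0.202
grasp_force: 29.9
```

apply_moves(
  plan=[0.04,-0.003,0,0,0.04,-0.003,0,0,0,0,0,0],
)

```text
time_s: 11.25
position: [0.5467, 0.1912, 0.0253]
tcp_rot: [[-0.997, 0.076, 0.0], [0.076, 0.997, 0.0], [-0.0, 0.0, -1.0]]
force: [-0.7, -0.4, -1.6]
opening: 0.201
grasp_force: 29.9
```

apply_moves(
  plan=[0.04,-0.003,0,0,0,0,0,0],
)

```text
time_s: 11.5
position: [0.5488, 0.1911, 0.0253]
tcp_rot: [[-0.997, 0.076, 0.0], [0.076, 0.997, 0.0], [-0.0, 0.0, -1.0]]
force: [-0.2, -0.2, -1.5]
opening: 0.202
grasp_force: 29.9
```

apply_moves(
  plan=[0.04,-0.003,0,0,0,0,0,0],
)

```text
time_s: 11.75
position: [0.5508, 0.1909, 0.0253]
tcp_rot: [[-0.997, 0.077, 0.0], [0.077, 0.997, 0.0], [-0.0, 0.0, -1.0]]
force: [-0.1, -0.3, -1.1]
opening: 0.203
grasp_force: 29.9
```

apply_moves(
  plan=[0.04,-0.003,0,0,0,0,0,0],
)

```text
time_s: 12.0
position: [0.5528, 0.1908, 0.0253]
tcp_rot: [[-0.997, 0.076, 0.0], [0.076, 0.997, 0.0], [-0.0, 0.0, -1.0]]
force: [0.4, -0.1, -1.2]
opening: 0.205
grasp_force: 29.9
```

apply_moves(
  plan=[0.04,-0.003,0,0,0,0,0,0],
)

```text
time_s: 12.25
position: [0.5549, 0.1906, 0.0253]
tcp_rot: [[-0.997, 0.077, 0.0], [0.077, 0.997, 0.0], [-0.0, 0.0, -1.0]]
force: [0.4, 0.6, -1.5]
opening: 0.202
grasp_force: 29.9
```

apply_moves(
  plan=[0.04,-0.003,0,0,0,0,0,0],
)

```text
time_s: 12.5
position: [0.5568, 0.1905, 0.0253]
tcp_rot: [[-0.997, 0.077, 0.0], [0.077, 0.997, 0.0], [-0.0, 0.0, -1.0]]
force: [0.6, -0.2, -1.3]
opening: 0.202
grasp_force: 29.9
```

apply_moves(
  plan=[0.04,-0.003,0,0,0,0,0,0],
)

```text
time_s: 12.75
position: [0.5589, 0.1903, 0.0253]
tcp_rot: [[-0.997, 0.077, 0.0], [0.077, 0.997, 0.0], [-0.0, 0.0, -1.0]]
force: [0.7, -0.8, -1.0]
opening: 0.206
grasp_force: 29.9
```

apply_moves(
  plan=[0.04,-0.003,0,0,0,0,0,0],
)

```text
time_s: 13.0
position: [0.5608, 0.1902, 0.0253]
tcp_rot: [[-0.997, 0.077, 0.0], [0.077, 0.997, 0.0], [-0.0, 0.0, -1.0]]
force: [-0.2, -0.6, -1.1]
opening: 0.203
grasp_force: 29.9
```

apply_moves(
  plan=[0.04,-0.003,0,0,0,0,0,0],
)

```text
time_s: 13.25
position: [0.5628, 0.19, 0.0253]
tcp_rot: [[-0.997, 0.076, 0.0], [0.076, 0.997, 0.0], [-0.0, 0.0, -1.0]]
force: [0.4, -0.3, -1.7]
opening: 0.203
grasp_force: 29.9
```

apply_moves(
  plan=[0.04,-0.003,0,0,0,0,0,0],
)

```text
time_s: 13.5
position: [0.5649, 0.1899, 0.0253]
tcp_rot: [[-0.997, 0.076, 0.0], [0.076, 0.997, 0.0], [-0.0, 0.0, -1.0]]
force: [0.4, 0.0, -1.2]
opening: 0.206
grasp_force: 29.9
```

apply_moves(
  plan=[0.04,-0.003,0,0,0,0,0,0],
)

```text
time_s: 13.75
position: [0.5668, 0.1898, 0.0253]
tcp_rot: [[-0.997, 0.076, 0.0], [0.076, 0.997, 0.0], [-0.0, 0.0, -1.0]]
force: [0.2, -0.6, -1.4]
opening: 0.204
grasp_force: 29.9
```

apply_moves(
  plan=[0.04,-0.003,0,0,0,0,0,0],
)

```text
time_s: 14.0
position: [0.5688, 0.1896, 0.0253]
tcp_rot: [[-0.997, 0.077, 0.0], [0.077, 0.997, 0.0], [-0.0, 0.0, -1.0]]
force: [0.1, -0.1, -2.5]
opening: 0.205
grasp_force: 29.9
```

apply_moves(
  plan=[0.04,-0.003,0,0,0,0,0,0],
)

```text
time_s: 14.25
position: [0.5708, 0.1894, 0.0253]
tcp_rot: [[-0.997, 0.076, 0.0], [0.076, 0.997, 0.0], [-0.0, 0.0, -1.0]]
force: [0.9, -0.1, -1.0]
opening: 0.206
grasp_force: 29.9
```

apply_moves(
  plan=[0.04,-0.003,0,0,0,0,0,0],
)

```text
time_s: 14.5
position: [0.5728, 0.1893, 0.0253]
tcp_rot: [[-0.997, 0.076, 0.0], [0.076, 0.997, 0.0], [-0.0, 0.0, -1.0]]
force: [-0.5, -0.4, -1.2]
opening: 0.203
grasp_force: 29.9
```

apply_moves(
  plan=[0.04,-0.003,0,0,0,0,0,0],
)

```text
time_s: 14.75
position: [0.5748, 0.1892, 0.0253]
tcp_rot: [[-0.997, 0.076, 0.0], [0.076, 0.997, 0.0], [-0.0, 0.0, -1.0]]
force: [0.4, 0.6, -1.9]
opening: 0.206
grasp_force: 29.9
```

apply_moves(
  plan=[0.05,-0.004,0,0,0.05,-0.004,0,0,0,0,0,0],
)

```text
time_s: 15.12
position: [0.58, 0.1887, 0.0253]
tcp_rot: [[-0.997, 0.077, 0.001], [0.077, 0.997, 0.0], [-0.001, 0.0, -1.0]]
force: [0.3, -0.6, -1.2]
opening: 0.206
grasp_force: 29.9
```

apply_moves(
  plan=[0.05,-0.004,0,0,0.05,-0.004,0,0,0,0,0,0],
)

```text
time_s: 15.5
position: [0.585, 0.1883, 0.0253]
tcp_rot: [[-0.997, 0.077, 0.001], [0.077, 0.997, 0.0], [-0.001, 0.0, -1.0]]
force: [0.2, -0.3, -1.6]
opening: 0.204
grasp_force: 29.9
```

Left is slack so far, so I'll go home gently.

apply_moves(
  plan=[0.05,-0.004,0,0,0.05,-0.004,0,0,0,0,0,0],
)

```text
time_s: 15.88
position: [0.5899, 0.1879, 0.0253]
tcp_rot: [[-0.997, 0.077, 0.0], [0.077, 0.997, 0.0], [-0.0, 0.0, -1.0]]
force: [-0.4, 0.4, -1.2]
opening: 0.202
grasp_force: 29.9
```

apply_moves(
  plan=[0.03,-0.002,0,0,0,0,0,0],
)

```text
time_s: 16.12
position: [0.5912, 0.1879, 0.0253]
tcp_rot: [[-0.997, 0.076, 0.0], [0.076, 0.997, 0.0], [-0.0, 0.0, -1.0]]
force: [0.3, -0.2, -2.4]
opening: 0.205
grasp_force: 29.9
```

apply_moves(
  plan=[0.02,-0.002,0,0,0,0,0,0],
)

```text
time_s: 16.38
position: [0.5921, 0.1877, 0.0253]
tcp_rot: [[-0.997, 0.076, 0.0], [0.076, 0.997, -0.0], [-0.0, 0.0, -1.0]]
force: [-0.0, 0.6, -1.0]
opening: 0.205
grasp_force: 29.9
```

apply_moves(
  plan=[0.02,-0.002,0,0,0,0,0,0],
)

```text
time_s: 16.62
position: [0.5931, 0.1876, 0.0253]
tcp_rot: [[-0.997, 0.076, 0.0], [0.076, 0.997, 0.0], [-0.0, 0.0, -1.0]]
force: [-0.2, 0.2, -1.0]
opening: 0.203
grasp_force: 29.9
```

apply_moves(
  plan=[0.02,-0.002,0,0,0,0,0,0],
)

```text
time_s: 16.88
position: [0.5934, 0.1876, 0.0251]
tcp_rot: [[-0.997, 0.076, -0.001], [0.076, 0.997, -0.0], [0.001, -0.0, -1.0]]
force: [-1.0, -0.2, -1.0]
opening: 0.205
grasp_force: 29.9
```

apply_moves(
  plan=[0.015,-0.001,0,0,0,0,0,0],
)

```text
time_s: 17.12
position: [0.5934, 0.1876, 0.0251]
tcp_rot: [[-0.997, 0.076, -0.003], [0.076, 0.997, -0.0], [0.003, -0.0, -1.0]]
force: [-4.4, 0.6, 0.9]
opening: 0.208
grasp_force: 29.9
```

apply_moves(
  plan=[-0.2,0.015,0,0,-0.4,0.031,0,0,-0.4,0.031,0,0,-0.2,0.015,0,0,0,0,0,0,-0.033,-0.432,0,0,-0.033,-0.432,0,0,-0.034,-0.432,0,0,0,0,0,0,0,0,0,0],
)

```text
time_s: 18.38
position: [0.5309, 0.1275, 0.0254]
tcp_rot: [[-0.997, 0.077, 0.002], [0.077, 0.997, 0.0], [-0.002, 0.0, -1.0]]
force: [0.4, 0.0, -1.4]
opening: 0.204
grasp_force: 29.9
```

```bash
python3 look2.py pics/c3.png 0
```

```text
18.375 [0.5309 0.1275 0.0254] [ 0.37  0.02 -1.45]
```

View pics/c3.png

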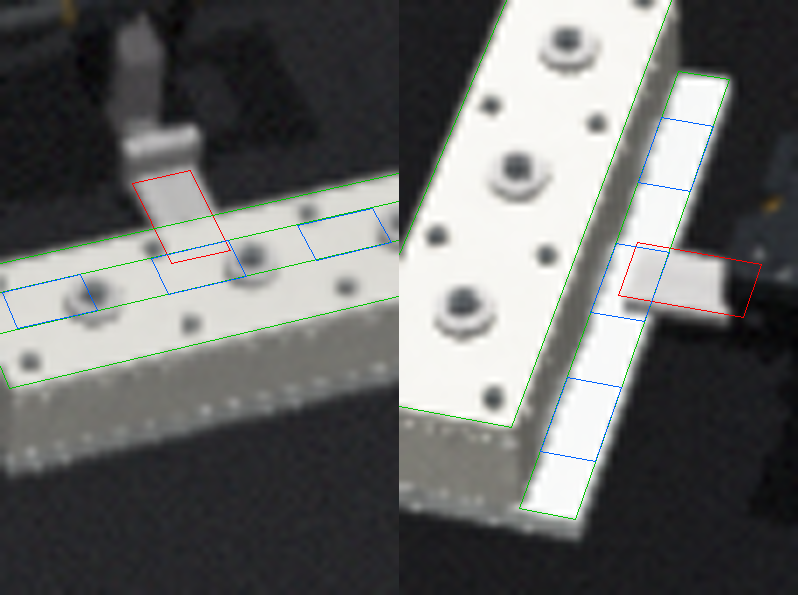

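apply_moves(
  plan=[0.12,-0.009,0,0,0.12,-0.009,0,0,0,0,0,0],
)

```text
time_s: 18.85
position: [0.543, 0.1265, 0.0253]
tcp_rot: [[-0.997, 0.076, 0.002], [0.076, 0.997, 0.0], [-0.002, 0.0, -1.0]]
force: [0.5, -0.4, -1.9]
opening: 0.203
grasp_force: 29.9
```

apply_moves(
  plan=[0.04,-0.003,0,0,0,0,0,0],
)

```text
time_s: 19.1
position: [0.5439, 0.1262, 0.0253]
tcp_rot: [[-0.997, 0.076, 0.0], [0.076, 0.997, 0.0], [-0.0, 0.0, -1.0]]
force: [-0.8, -0.4, -0.9]
opening: 0.204
grasp_force: 29.9
```

apply_moves(
  plan=[0.03,-0.002,0,0,0,0,0,0],
)

```text
time_s: 19.35
position: [0.5454, 0.1261, 0.0253]
tcp_rot: [[-0.997, 0.076, 0.0], [0.076, 0.997, -0.0], [-0.0, -0.0, -1.0]]
force: [1.0, 1.1, -1.0]
opening: 0.204
grasp_force: 29.9
```

apply_moves(
  plan=[0.03,-0.002,0,0,0,0,0,0],
)

```text
time_s: 19.6
position: [0.547, 0.126, 0.0253]
tcp_rot: [[-0.997, 0.076, 0.0], [0.076, 0.997, -0.0], [-0.0, -0.0, -1.0]]
force: [-0.4, -1.0, -1.3]
opening: 0.204
grasp_force: 29.9
```

apply_moves(
  plan=[0.03,-0.002,0,0,0,0,0,0],
)

```text
time_s: 19.85
position: [0.5485, 0.1259, 0.0253]
tcp_rot: [[-0.997, 0.076, 0.0], [0.076, 0.997, 0.0], [-0.0, 0.0, -1.0]]
force: [-0.1, 0.8, -1.2]
opening: 0.207
grasp_force: 29.9
```

apply_moves(
  plan=[0.03,-0.002,0,0,0,0,0,0],
)

```text
time_s: 20.1
position: [0.55, 0.1258, 0.0253]
tcp_rot: [[-0.997, 0.076, 0.0], [0.076, 0.997, -0.0], [-0.0, 0.0, -1.0]]
force: [0.1, -0.7, -0.6]
opening: 0.205
grasp_force: 29.9
```

apply_moves(
  plan=[0.03,-0.002,0,0,0,0,0,0],
)

```text
time_s: 20.35
position: [0.5513, 0.1258, 0.0252]
tcp_rot: [[-0.997, 0.076, -0.0], [0.076, 0.997, 0.0], [0.0, 0.0, -1.0]]
force: [0.2, 1.3, -1.4]
opening: 0.199
grasp_force: 29.9
```

apply_moves(
  plan=[0.02,-0.0015,0,0,0,0,0,0],
)

```text
time_s: 20.6
position: [0.5521, 0.1257, 0.0251]
tcp_rot: [[-0.997, 0.076, -0.001], [0.076, 0.997, -0.0], [0.001, -0.0, -1.0]]
force: [-0.7, 0.1, -0.5]
opening: 0.206
grasp_force: 29.9
```

apply_moves(
  plan=[0.02,-0.0015,0,0,0,0,0,0],
)

```text
time_s: 20.85
position: [0.5528, 0.1256, 0.0251]
tcp_rot: [[-0.997, 0.076, -0.001], [0.076, 0.997, 0.0], [0.001, -0.0, -1.0]]
force: [-1.0, 0.1, -2.5]
opening: 0.205
grasp_force: 29.9
```

apply_moves(
  plan=[0.02,-0.0015,0,0,0,0,0,0],
)

```text
time_s: 21.1
position: [0.5535, 0.1255, 0.0251]
tcp_rot: [[-0.997, 0.076, -0.002], [0.076, 0.997, -0.0], [0.002, -0.0, -1.0]]
force: [-1.7, -0.2, -3.0]
opening: 0.209
grasp_force: 29.9
```

apply_moves(
  plan=[0.02,-0.0015,0,0,0,0,0,0],
)

```text
time_s: 21.35
position: [0.554, 0.1255, 0.025]
tcp_rot: [[-0.997, 0.076, -0.003], [0.076, 0.997, -0.0], [0.003, -0.0, -1.0]]
force: [-4.4, -0.0, -1.4]
opening: 0.203
grasp_force: 29.9
```

apply_moves(
  plan=[0.02,-0.0015,0,0,0,0,0,0],
)

```text
time_s: 21.6
position: [0.5545, 0.1255, 0.025]
tcp_rot: [[-0.997, 0.076, -0.004], [0.076, 0.997, -0.0], [0.004, -0.0, -1.0]]
force: [-5.2, 0.6, 0.5]
opening: 0.204
grasp_force: 29.9
```

apply_moves(
  plan=[0.02,-0.0015,0,0,0,0,0,0],
)

```text
time_s: 21.85
position: [0.5547, 0.1255, 0.025]
tcp_rot: [[-0.997, 0.076, -0.005], [0.076, 0.997, -0.0], [0.005, -0.0, -1.0]]
force: [-6.2, 0.2, 1.8]
opening: 0.205
grasp_force: 29.9
```

apply_moves(
  plan=[0.02,-0.0015,0,0,0,0,0,0],
)

```text
time_s: 22.1
position: [0.5549, 0.1254, 0.025]
tcp_rot: [[-0.997, 0.076, -0.007], [0.076, 0.997, -0.0], [0.007, -0.001, -1.0]]
force: [-8.8, 0.5, 2.3]
opening: 0.207
grasp_force: 29.9
```

apply_moves(
  plan=[0.02,-0.0015,0,0,0,0,0,0],
)

```text
time_s: 22.35
position: [0.555, 0.1254, 0.0249]
tcp_rot: [[-0.997, 0.076, -0.009], [0.076, 0.997, -0.0], [0.009, -0.001, -1.0]]
force: [-9.6, 1.0, 3.4]
opening: 0.203
grasp_force: 29.9
```

apply_moves(
  plan=[0.02,-0.0015,0,0,0,0,0,0],
)

```text
time_s: 22.6
position: [0.5553, 0.1254, 0.0249]
tcp_rot: [[-0.997, 0.076, -0.01], [0.076, 0.997, 0.0], [0.01, -0.001, -1.0]]
force: [-10.4, 0.4, 4.2]
opening: 0.203
grasp_force: 29.9
```

apply_moves(
  plan=[0.02,-0.0015,0,0,0,0,0,0],
)

```text
time_s: 22.85
position: [0.5554, 0.1255, 0.0249]
tcp_rot: [[-0.997, 0.076, -0.012], [0.076, 0.997, 0.0], [0.012, -0.001, -1.0]]
force: [-12.6, 1.4, 4.8]
opening: 0.202
grasp_force: 29.9
```

apply_moves(
  plan=[0.02,-0.0015,0,0,0,0,0,0],
)

```text
time_s: 23.1
position: [0.5557, 0.1255, 0.0249]
tcp_rot: [[-0.997, 0.076, -0.013], [0.076, 0.997, 0.0], [0.013, -0.001, -1.0]]
force: [-12.4, 1.6, 6.0]
opening: 0.205
grasp_force: 30.0
```

apply_moves(
  plan=[0.02,-0.0015,0,0,0,0,0,0],
)

```text
time_s: 23.35
position: [0.5561, 0.1255, 0.0248]
tcp_rot: [[-0.997, 0.076, -0.015], [0.076, 0.997, 0.0], [0.015, -0.001, -1.0]]
force: [-14.3, 2.5, 6.0]
opening: 0.203
grasp_force: 30.0
```

apply_moves(
  plan=[0.02,-0.0015,0,0,0,0,0,0],
)

```text
time_s: 23.6
position: [0.5561, 0.1255, 0.0247]
tcp_rot: [[-0.997, 0.076, -0.017], [0.076, 0.997, 0.0], [0.017, -0.001, -1.0]]
force: [-14.4, 2.2, 6.4]
opening: 0.205
grasp_force: 30.0
```

apply_moves(
  plan=[0.02,-0.0015,0,0,0,0,0,0],
)

```text
time_s: 23.85
position: [0.5564, 0.1255, 0.0246]
tcp_rot: [[-0.997, 0.076, -0.018], [0.076, 0.997, 0.0], [0.018, -0.001, -1.0]]
force: [-16.1, 3.2, 6.7]
opening: 0.209
grasp_force: 30.0
```

apply_moves(
  plan=[-0.1,0.008,0,0,-0.2,0.015,0,0,-0.3,0.023,0,0,-0.16,0.012,0,0,0,0,0,0,-0.033,-0.432,0,0,-0.033,-0.432,0,0,-0.034,-0.432,0,0,0,0,0,0,0,0,0,0],
)

```text
time_s: 25.1
position: [0.5229, 0.063, 0.0254]
tcp_rot: [[-0.997, 0.077, 0.001], [0.077, 0.997, 0.0], [-0.001, 0.0, -1.0]]
force: [0.0, -0.4, -2.1]
opening: 0.202
grasp_force: 30.0
```

```bash
python3 look2.py pics/c4.png -0.065
```

```text
25.1 [0.5229 0.063  0.0254] [ 0.   -0.43 -2.11]
```

View pics/c4.png

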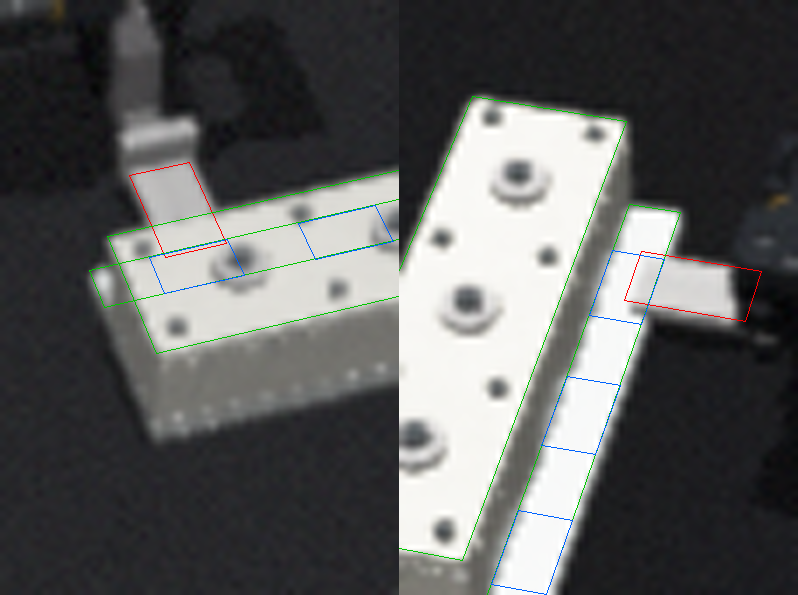

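apply_moves(
  plan=[0.14,-0.011,0,0,0.14,-0.011,0,0,0.06,-0.005,0,0,0,0,0,0],
)

```text
time_s: 25.7
position: [0.5398, 0.0615, 0.0252]
tcp_rot: [[-0.997, 0.076, 0.001], [0.076, 0.997, -0.0], [-0.001, -0.0, -1.0]]
force: [-0.0, 0.5, -0.5]
opening: 0.202
grasp_force: 30.0
```

apply_moves(
  plan=[0.04,-0.003,0,0,0.02,-0.0015,0,0,0,0,0,0],
)

```text
time_s: 26.08
position: [0.5425, 0.0612, 0.0252]
tcp_rot: [[-0.997, 0.076, 0.0], [0.076, 0.997, -0.0], [-0.0, -0.0, -1.0]]
force: [0.7, -0.2, -1.1]
opening: 0.205
grasp_force: 30.0
```

apply_moves(
  plan=[0.04,-0.003,0,0,0,0,0,0],
)

```text
time_s: 26.32
position: [0.5446, 0.061, 0.0252]
tcp_rot: [[-0.997, 0.076, 0.001], [0.076, 0.997, -0.0], [-0.001, -0.0, -1.0]]
force: [-0.3, -0.7, -1.7]
opening: 0.204
grasp_force: 30.0
```

apply_moves(
  plan=[0.04,-0.003,0,0,0,0,0,0],
)

```text
time_s: 26.58
position: [0.5466, 0.0609, 0.0252]
tcp_rot: [[-0.997, 0.076, 0.001], [0.076, 0.997, -0.0], [-0.001, -0.0, -1.0]]
force: [-0.5, 0.5, -0.9]
opening: 0.209
grasp_force: 30.0
```

apply_moves(
  plan=[0.04,-0.003,0,0,0,0,0,0],
)

```text
time_s: 26.82
position: [0.5486, 0.0607, 0.0253]
tcp_rot: [[-0.997, 0.076, 0.001], [0.076, 0.997, -0.0], [-0.001, -0.0, -1.0]]
force: [0.1, -0.6, -2.1]
opening: 0.209
grasp_force: 30.0
```

apply_moves(
  plan=[0.04,-0.003,0,0,0,0,0,0],
)

```text
time_s: 27.08
position: [0.5507, 0.0606, 0.0253]
tcp_rot: [[-0.997, 0.076, 0.001], [0.076, 0.997, -0.0], [-0.001, -0.0, -1.0]]
force: [-0.5, -0.1, -0.4]
opening: 0.207
grasp_force: 30.0
```

apply_moves(
  plan=[0.04,-0.003,0,0,0,0,0,0],
)

```text
time_s: 27.32
position: [0.5527, 0.0604, 0.0253]
tcp_rot: [[-0.997, 0.076, 0.001], [0.076, 0.997, -0.0], [-0.001, -0.0, -1.0]]
force: [1.1, 0.1, -2.1]
opening: 0.205
grasp_force: 30.0
```

apply_moves(
  plan=[0.04,-0.003,0,0,0,0,0,0],
)

```text
time_s: 27.58
position: [0.5547, 0.0603, 0.0253]
tcp_rot: [[-0.997, 0.076, 0.001], [0.076, 0.997, -0.0], [-0.001, -0.0, -1.0]]
force: [0.1, -0.4, -1.0]
opening: 0.205
grasp_force: 30.0
```

apply_moves(
  plan=[0.04,-0.003,0,0,0,0,0,0],
)

```text
time_s: 27.82
position: [0.5566, 0.0601, 0.0253]
tcp_rot: [[-0.997, 0.076, 0.001], [0.076, 0.997, -0.0], [-0.001, -0.0, -1.0]]
force: [-0.4, 0.9, -0.7]
opening: 0.206
grasp_force: 30.0
```

apply_moves(
  plan=[0.04,-0.003,0,0,0,0,0,0],
)

```text
time_s: 28.08
position: [0.5586, 0.06, 0.0252]
tcp_rot: [[-0.997, 0.076, 0.0], [0.076, 0.997, -0.0], [-0.0, -0.0, -1.0]]
force: [0.2, -0.8, -0.9]
opening: 0.209
grasp_force: 30.0
```

apply_moves(
  plan=[0.04,-0.003,0,0,0,0,0,0],
)

```text
time_s: 28.32
position: [0.559, 0.06, 0.0252]
tcp_rot: [[-0.997, 0.076, -0.003], [0.076, 0.997, 0.0], [0.003, -0.0, -1.0]]
force: [-3.5, 0.8, 2.3]
opening: 0.203
grasp_force: 30.0
```

apply_moves(
  plan=[0.04,-0.003,0,0,0,0,0,0],
)

```text
time_s: 28.58
position: [0.5593, 0.0601, 0.0251]
tcp_rot: [[-0.997, 0.076, -0.006], [0.076, 0.997, 0.0], [0.006, 0.0, -1.0]]
force: [-6.8, 0.3, 3.4]
opening: 0.206
grasp_force: 30.0
```

apply_moves(
  plan=[0.04,-0.003,0,0,0,0,0,0],
)

```text
time_s: 28.82
position: [0.56, 0.0601, 0.0249]
tcp_rot: [[-0.997, 0.076, -0.009], [0.076, 0.997, 0.001], [0.009, 0.0, -1.0]]
force: [-8.0, -0.2, 5.2]
opening: 0.2
grasp_force: 30.0
```

apply_moves(
  plan=[0.03,-0.002,0,0,0,0,0,0],
)

```text
time_s: 29.08
position: [0.5607, 0.0601, 0.0248]
tcp_rot: [[-0.997, 0.076, -0.01], [0.076, 0.997, 0.001], [0.011, 0.0, -1.0]]
force: [-8.3, -0.2, 5.0]
opening: 0.207
grasp_force: 30.0
```

apply_moves(
  plan=[0.02,-0.0015,0,0,0,0,0,0],
)

```text
time_s: 29.32
position: [0.5611, 0.0601, 0.0247]
tcp_rot: [[-0.997, 0.076, -0.012], [0.076, 0.997, 0.001], [0.012, 0.0, -1.0]]
force: [-10.4, 0.0, 6.2]
opening: 0.203
grasp_force: 30.0
```

apply_moves(
  plan=[0.02,-0.0015,0,0,0,0,0,0],
)

```text
time_s: 29.58
position: [0.5618, 0.0601, 0.0247]
tcp_rot: [[-0.997, 0.076, -0.012], [0.076, 0.997, 0.001], [0.012, 0.0, -1.0]]
force: [-10.7, 0.3, 5.7]
opening: 0.205
grasp_force: 30.0
```

apply_moves(
  plan=[0.02,-0.0015,0,0,0,0,0,0],
)

```text
time_s: 29.82
position: [0.5623, 0.0601, 0.0246]
tcp_rot: [[-0.997, 0.076, -0.013], [0.076, 0.997, 0.001], [0.014, 0.0, -1.0]]
force: [-11.1, -0.1, 7.1]
opening: 0.204
grasp_force: 30.0
```

apply_moves(
  plan=[0.02,-0.0015,0,0,0,0,0,0],
)

```text
time_s: 30.08
position: [0.5629, 0.06, 0.0246]
tcp_rot: [[-0.997, 0.076, -0.014], [0.076, 0.997, 0.001], [0.014, 0.0, -1.0]]
force: [-11.8, 0.2, 5.9]
opening: 0.202
grasp_force: 30.0
```

apply_moves(
  plan=[0.02,-0.0015,0,0,0,0,0,0],
)

```text
time_s: 30.32
position: [0.5633, 0.06, 0.0245]
tcp_rot: [[-0.997, 0.076, -0.015], [0.076, 0.997, 0.001], [0.016, 0.0, -1.0]]
force: [-12.1, 0.5, 7.4]
opening: 0.202
grasp_force: 30.0
```

apply_moves(
  plan=[0.02,-0.0015,0.01,0,0,0,0,0],
)

```text
time_s: 30.58
position: [0.5667, 0.0597, 0.0248]
tcp_rot: [[-0.997, 0.076, -0.01], [0.076, 0.997, 0.001], [0.01, 0.0, -1.0]]
force: [-6.0, 0.0, -0.1]
opening: 0.204
grasp_force: 30.0
```

apply_moves(
  plan=[0.02,-0.0015,0,0,0,0,0,0],
)

```text
time_s: 30.82
position: [0.5687, 0.0595, 0.0246]
tcp_rot: [[-0.997, 0.076, -0.009], [0.076, 0.997, 0.001], [0.009, 0.0, -1.0]]
force: [-5.5, 0.4, -0.6]
opening: 0.204
grasp_force: 30.0
```

apply_moves(
  plan=[0.02,-0.0015,0,0,0,0,0,0],
)

```text
time_s: 31.08
position: [0.5696, 0.0594, 0.0247]
tcp_rot: [[-0.997, 0.076, -0.009], [0.076, 0.997, 0.001], [0.009, 0.0, -1.0]]
force: [-6.2, 0.5, -0.7]
opening: 0.205
grasp_force: 30.0
```

The push dropped to about 6 N of steady drag, so the right bay is the fit. I'll go on home.

apply_moves(
  plan=[0.04,-0.003,0,0,0.04,-0.003,0,0,0,0,0,0],
)

```text
time_s: 31.45
position: [0.5739, 0.0591, 0.0246]
tcp_rot: [[-0.997, 0.076, -0.009], [0.076, 0.997, 0.001], [0.009, 0.0, -1.0]]
force: [-4.8, 0.7, 0.3]
opening: 0.202
grasp_force: 30.0
```

apply_moves(
  plan=[0.04,-0.003,0,0,0.04,-0.003,0,0,0,0,0,0],
)

```text
time_s: 31.82
position: [0.5779, 0.0588, 0.0246]
tcp_rot: [[-0.997, 0.076, -0.008], [0.076, 0.997, 0.001], [0.009, 0.0, -1.0]]
force: [-5.6, 0.5, -0.3]
opening: 0.206
grasp_force: 30.0
```

apply_moves(
  plan=[0.04,-0.003,0,0,0,0,0,0],
)

```text
time_s: 32.08
position: [0.5798, 0.0586, 0.0246]
tcp_rot: [[-0.997, 0.076, -0.009], [0.076, 0.997, 0.001], [0.009, 0.0, -1.0]]
force: [-6.0, 0.2, 0.4]
opening: 0.201
grasp_force: 30.0
```

apply_moves(
  plan=[0.03,-0.002,0,0,0,0,0,0],
)

```text
time_s: 32.33
position: [0.5812, 0.0586, 0.0246]
tcp_rot: [[-0.997, 0.076, -0.009], [0.076, 0.997, 0.001], [0.009, 0.0, -1.0]]
force: [-5.6, -0.3, -0.8]
opening: 0.207
grasp_force: 30.0
```

apply_moves(
  plan=[0.03,-0.002,0,0,0,0,0,0],
)

```text
time_s: 32.58
position: [0.5827, 0.0585, 0.0246]
tcp_rot: [[-0.997, 0.076, -0.009], [0.076, 0.997, 0.001], [0.009, 0.0, -1.0]]
force: [-6.3, 1.0, -1.4]
opening: 0.208
grasp_force: 30.0
```

apply_moves(
  plan=[0.02,-0.0015,0,0,0,0,0,0],
)

```text
time_s: 32.83
position: [0.5836, 0.0584, 0.0246]
tcp_rot: [[-0.997, 0.076, -0.009], [0.076, 0.997, 0.001], [0.009, 0.0, -1.0]]
force: [-7.2, 0.7, -0.3]
opening: 0.205
grasp_force: 30.0
```

apply_moves(
  plan=[0.02,-0.0015,0,0,0,0,0,0],
)

```text
time_s: 33.08
position: [0.5841, 0.0583, 0.0245]
tcp_rot: [[-0.997, 0.076, -0.01], [0.076, 0.997, 0.001], [0.01, 0.0, -1.0]]
force: [-7.0, -0.4, 0.7]
opening: 0.204
grasp_force: 30.0
```

apply_moves(
  plan=[0.02,-0.0015,0,0,0,0,0,0],
)

```text
time_s: 33.33
position: [0.5841, 0.0584, 0.0246]
tcp_rot: [[-0.997, 0.076, -0.012], [0.076, 0.997, 0.001], [0.012, 0.0, -1.0]]
force: [-8.5, 0.1, 2.0]
opening: 0.201
grasp_force: 30.0
```

apply_moves(
  plan=[0.02,-0.0015,0,0,0,0,0,0],
)

```text
time_s: 33.58
position: [0.5841, 0.0584, 0.0246]
tcp_rot: [[-0.997, 0.076, -0.014], [0.076, 0.997, 0.001], [0.014, -0.0, -1.0]]
force: [-10.6, -1.0, 3.5]
opening: 0.209
grasp_force: 30.0
```

apply_moves(
  plan=[0.02,-0.0015,0,0,0,0,0,0,0,0,0,0],
)

```text
time_s: 33.95
position: [0.5841, 0.0584, 0.0246]
tcp_rot: [[-0.997, 0.076, -0.016], [0.076, 0.997, 0.001], [0.016, -0.0, -1.0]]
force: [-11.9, 0.4, 4.9]
opening: 0.205
grasp_force: 30.0
```

apply_moves(
  plan=[0,0,0,0,0,0,0,0,0,0,0,0,0,0,0,0,0,0,0,0,0,0,0,0],
  grip=0.0,
)

```text
time_s: 34.7
position: [0.5919, 0.0575, 0.0257]
tcp_rot: [[-0.997, 0.076, 0.0], [0.076, 0.997, -0.0], [-0.0, 0.0, -1.0]]
force: [-1.4, -0.2, -0.8]
opening: 0.498
grasp_force: 0.0
```

apply_moves(
  plan=[-0.16,0.012,0,0,0,0,0,0,0,0,0.2,0,0,0,0.5,0,0,0,0.8,0,0,0,0.8,0,-0.6,0,0.8,0,-0.8,0,0.4,0,0,0,0,0,0,0,0,0],
)

```text
time_s: 35.95
position: [0.5147, 0.0581, 0.2014]
tcp_rot: [[-0.997, 0.076, 0.002], [0.076, 0.997, -0.0], [-0.002, -0.0, -1.0]]
force: [1.4, 0.0, -0.1]
opening: 0.497
grasp_force: 0.0
```

```bash
python3 - <<'E'
from h import *
s=bot.read_state(); print(s["time_s"],s["position"].round(4),s["force"].round(2))
p,d=bot.capture("wrist"); C=cam("wrist",s); X=cloud(C,d)
for o in bot.outline_of("wrist","feeler")[:3]:
    Y=X[o["mask"]&(d>0)]; print(o["p"],len(Y),Y.mean(0).round(3)); 
    for lo,hi in((.030,.038),(.054,.062)):
        q=Y[(Y[:,2]>lo)&(Y[:,2]<hi)]
        if len(q)>20: print(lo,len(q),np.median(q[:,2]).round(4),cv2.minAreaRect(q[:,:2].astype(np.float32)*1000))
cv2.imwrite('pics/w4.png',p[:,:,::-1])
E
```

```text
35.95 [0.5147 0.0581 0.2014] [ 1.38  0.02 -0.08]
0.94 2797 [ 0.386 -0.19   0.017]
0.03 192 0.0338 ((360.48773193359375, -208.28546142578125), (34.1729621887207, 15.323244094848633), 12.610013961791992)
0.6 900 [0.592 0.057 0.046]
0.03 187 0.0344 ((596.9820556640625, 56.87860870361328), (30.392688751220703, 67.26475524902344), 86.14832305908203)
0.054 479 0.0585 ((583.2120361328125, 58.446983337402344), (17.497621536254883, 39.85048294067383), 85.45265197753906)
```

View pics/w4.png

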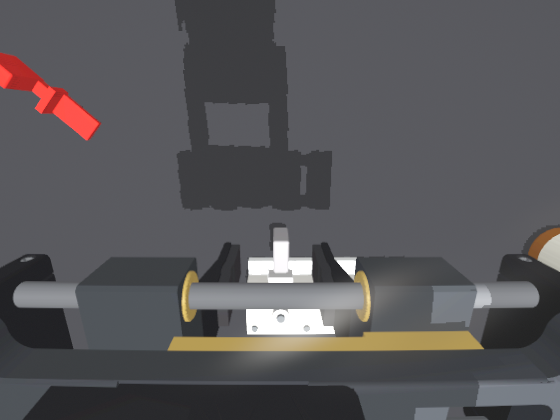

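The picture shows the feeler upright at (280,250), with its shoulder against the block's front at the right bay. Its measured origin is within 0.3 mm of the expected home position, so I'm handing in.

```bash
python3 -c "
from rig import bot
print(bot.hand_in())"
```

```text
the job is handed in; nothing more can be done
None
```

I checked the bays left to right: left is slack, middle is too tight (stopped at 16 N, still climbing), and right has the light drag (about 6 N), so I left the feeler fully home and released in the right bay and handed the job in at about 36 s.

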